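# Clamp the cone burr in the bench collet

## Robot

A 6-joint arm with a two-finger parallel gripper is mounted at the origin on the work surface; the furniture and walls round the work are solid. World frame = base frame: x ahead of the robot, y to its left, z up, the work surface at z = 0. Lengths are in m, angles in rad, forces in N, time in s.
With the tool pointing down it reaches from about 0.4 to 0.825 m from the base axis. Payload 7 kg.
Tool frame: the origin (TCP) lies midway between the tips of the shut fingers; the grasp point (between the pads) lies 19 mm behind it; z points along the fingers, x is the direction in which the jaws open and shut, and the axes are right-handed (so a half turn about z gives the same grasp; the last joint's range is limited). The gripper opens to 88 mm and grips with 3 to 60 N. Pads are 19 mm wide; open, the fingers measure 130 mm over their backs; the gripper's body (78 mm by 193 mm) begins 47 mm behind the grasp point.
Start: joints at [1.44, 0.359, 0.012, 0, -1.224, -0.288], TCP at [0.275, 0.617, 0.227] pointing down, gripper open.
Joint ranges: [-3.07, 3.07], [-1.43, 2.12], [-1.02, 1.25], [-3.03, 1.67], [-3.05, -0], [-3.03, 3.03]. Speed limits (rad/s): [2.39, 2.39, 3.01, 3.14, 3.14, 3.14].

## Interface

Orientations are given as [roll, pitch, yaw] about the fixed x, y, z axes, in that order (R = Rz(yaw) Ry(pitch) Rx(roll)).
In Python, from station import arm, viewer, ticket gives the robot as it stands. The module is installed in compiled form; this text tells all that it offers.
- The arm moves only by the tool step_arm, never from a script. Its argument "targets" is a list of rows, each a list of 3 entries, a list of its own where there are three numbers: the shift along the tool's x, y, z in m, then the turn, a rotation vector about the tool's x, y, z in degrees, then the opening, from -1 (shut) to 1 (fully open), so that 0 is half open. A call has exactly 8 rows; each row shifts and turns the commanded pose from where the row before left it, along the tool's axes as they then stand; what a row does not reach is not made up. A row lasts 1/10 s, in which the tool goes at most 50 mm and 8.59 degrees, less where a joint would pass 70% of its speed; a pose out of reach is approached as far as the arm can. A call is refused whole if a number of a shift passes 0.05 or a number of a turn 8.59, either way. A call with a gripper value outside its range is refused whole. The fingers move at their own pace and stop on an object; "grip_force" is the grip in N (left out, the last holds). Time passes only in rows, so rows that do not move let the fingers close, or fill a call up. It gives the time, the measured TCP pose, the force and the opening at its end, in the units of the state.
- arm.get_state(): the state, without advancing time (a new reading comes with each control period).
- viewer.grab_frame(name): name is "side" or "top" or "wrist"; returns (picture, depth): 400x640x3 uint8, red, green, blue; 400x640 float32, m along the optical axis (not along the pixel's ray), 0 where there is no reading.
- viewer.calibration(name): a dict with "fov_y" (degrees; the focal length in pixels is half the picture's height over the tangent of half this angle, whatever the lens; pixels are square), "cx", "cy" (the principal point, pixels), "distortion" ([k1, k2, p1, p2, k3] as OpenCV has them; the pictures are not rectified), "world_to_cam" (4x4, takes a point from world to camera coordinates); the wrist camera has in their place "tool_from_camera" (4x4, takes a point from camera to tool coordinates, whose origin is the TCP and whose axes are the tool frame's). Camera axes: x right, y up, looking along -z (the intrinsics and any distortion apply to the point x, -y, -z); pixel columns grow to the right and rows downward; lengths in m; the calibration is good to about 2 mm. A picture is of the moment at which its call begins: read the wrist's pose just before it. calibration takes no time and is no camera call.
- ticket.job_done(): hands the job in, once; it reports no verdict.
The state is a dict: "t": time; "q": joint angles; "qd": joint speeds; "joint_efforts": joint torques, N m; "eef_pos": TCP position; "ee_rot": TCP orientation; "force": force on the tool from outside, world axes, zero at the start; "moment": the same for the moment, N m; "width": finger opening in m.
Only numpy, scipy, OpenCV 4.12 (cv2) and the standard library are available. Lean on these libraries where they do the work, as an engineer would, in place of code of your own. Each camera call takes 0.05 s, during which the arm holds its last target.

## Task

Take the burr with the pointed cone head out of the stand and set it upright, shank down, fully home in the open bench collet. Then swing the black handle of the collet nut clockwise as far as it goes, so that the jaws grip the shank, and let go.

Things in the scene. Friction and masses are not known exactly. Their poses are not given: they have to be found in the camera images.
- cone_burr_mid (a point): Centre of the 30 mm round grip barrel (33 mm high) of the steel burr with the pointed cone head (30 mm high). Below the barrel: flange 38 mm wide, its underside 21.5 mm under this point; shank 14 mm thick, 50 mm long, tapered tip. 0.1-0.2 kg. z up to the head; x, at the start, level and square across the row of burrs: fingers closing along x clear the neighbours.
- burr_stand: Fixed grey stand, 48 x 144 x 60 mm high, origin under its centre, y along its row of three holes 50 mm apart. In each a burr stands head up, flange resting on the stand: one with a cone head (its hole varies), one with a ball, one with a slim straight pin; otherwise alike.
- collet_mouth (a point): Centre of the top face, 74 mm above the table, of the fixed bench collet: steel column 48 mm wide on a round grey foot. Its vertical hole is 24 mm wide, the jaws in it leave 20 mm or more while open, and is deeper than the shank. Fully home, the burr's flange lies on this face. The jaws centre and grip the shank from about 1.0 rad of the nut. z up.
- nut_handle (a point): Centre of the upright black handle (18 mm thick, 48 mm high, top 116 mm above the table) on a bar 85 mm out from the collet's axis; this point is 96 mm above the table. Turns with the ring nut about the vertical through collet_mouth. The bar starts to the robot's left and swings clockwise from above, away from the robot. Takes 3 to 8 N; stays where left.
- collet_nut (a joint): Angle of the collet nut, rad: 0 fully open, grows clockwise seen from above, stop at 1.2 (tight). Starts between 0 and 0.2.
There are look-alikes about, which are no part of the job. Of the things that look like the part that bears collet_mouth, the larger one is meant. What is shaped like the part that bears cone_burr_mid but yellow is not meant.

How it is judged:
On the way:
1. the cone burr stands fully home in the collet while the nut is still open (horizontal distance between cone_burr_mid and collet_mouth below 0.012 m and z of cone_burr_mid in the frame of collet_mouth below 0.029 m and angle between cone_burr_mid's own z axis and vertical below 0.17 rad and value of joint collet_nut below 0.6 rad), for 0.2 s.
At the end, for the whole second after the job is handed in: The cone burr stands in the collet within 10 mm of its axis, within 10 degrees of upright and with its flange within 7.5 mm of the face (barrel centre less than 29 mm above it), and the nut is turned past 1.06 rad of its 1.2 rad, so that the jaws grip the shank (horizontal distance between cone_burr_mid and collet_mouth below 0.01 m and z of cone_burr_mid in the frame of collet_mouth below 0.029 m and angle between cone_burr_mid's own z axis and vertical below 0.17 rad and value of joint collet_nut above 1.06 rad); the robot touches nothing.
It also fails if it takes over 54 s, if anything falls off the work surface, if the arm or the gripper's body presses on something with over 40 N, if the wrist force passes 120 N, or if a joint passes its speed limit or range.

## Working session

There is one attempt and no reset: what is moved stays moved. The work goes in short steps, Python scripts to look and compute and a tool call to move; the robot and the scene stay as the last step left them, time stands still between calls to the robot, and variables do not carry over. Pictures are saved under pics/ and viewed, and the job is handed in when it is done.

Besides the shell and the picture viewer there is one more tool, called after "Emit:" by a JSON object that holds its "op" and its "data", one argument or row to a line. step_arm: Moves the arm, as the interface text tells. Its arguments: {"type":"object","properties":{"targets":{"type":"array"},"grip_force":{"type":"number"}},"required":["targets"]}

```bash
mkdir -p pics; cat > h.py <<'E'
import numpy as np, cv2
from station import arm, viewer, ticket
from scipy.spatial.transform import Rotation as R
def save(n,img): cv2.imwrite('pics/'+n+'.png', img[:,:,::-1])
def K(c,h=400):
    f=h/2/np.tan(np.radians(c['fov_y'])/2); return np.array([[f,0,c['cx']],[0,f,c['cy']],[0,0,1]])
def T_tool(s): 
    T=np.eye(4);T[:3,3]=s['eef_pos'];T[:3,:3]=R.from_euler('xyz',s['ee_rot']).as_matrix();return T
def cam_world(name,c,s=None):
    if name=='wrist': return T_tool(s)@np.array(c['tool_from_camera'])
    return np.linalg.inv(np.array(c['world_to_cam']))
def rays(c,uv):
    p=cv2.undistortPoints(np.array(uv,float).reshape(-1,1,2),K(c),np.array(c['distortion'],float)).reshape(-1,2)
    return np.c_[p[:,0],-p[:,1],-np.ones(len(p))]
def onz(name,c,uv,z,s=None):
    T=cam_world(name,c,s); d=rays(c,uv)@T[:3,:3].T; o=T[:3,3]
    return o+d*((z-o[2])/d[:,2])[:,None]
def cloud(name,c,depth,s=None):
    v,u=np.mgrid[0:depth.shape[0],0:depth.shape[1]]
    d=rays(c,np.c_[u.ravel(),v.ravel()])*depth.ravel()[:,None]
    T=cam_world(name,c,s); P=d@T[:3,:3].T+T[:3,3]; P[depth.ravel()==0]=np.nan
    return P.reshape(depth.shape+(3,))
E
python3 - <<'E'
from h import *
s=arm.get_state();print(s)
for n in ('top','side'):
    im,d=viewer.grab_frame(n);save(n+'0',im);np.savez('pics/'+n+'0.npz',im=im,d=d);print(n,viewer.calibration(n))
print(viewer.calibration('wrist'))
E
```

```text
{'t': 0.0, 'q': array([ 1.44011620e+00,  3.59392343e-01,  1.10585239e-02, -3.42341665e-04,
       -1.22410370e+00, -2.88099212e-01]), 'qd': array([-0.000791  ,  0.00154932,  0.00129344,  0.00032874, -0.00102119,
        0.0022718 ]), 'joint_efforts': array([ 1.87517021e-04, -5.82708442e+01,  2.93043888e+01,  6.99652523e+00,
        6.87154839e-03, -1.69074842e-04]), 'eef_pos': array([0.27431451, 0.61620922, 0.22562042]), 'ee_rot': array([-3.14143486e+00, -1.66499463e-03, -1.98969238e+00]), 'force': array([0.26731217, 0.22653765, 0.1470253 ]), 'moment': array([-0.04180409,  0.08296923, -0.01731259]), 'width': 0.08769520805279954}
top {'fov_y': 57.49684029416727, 'cx': 321.8048429634171, 'cy': 203.5892870573411, 'distortion': array([-0.0800323,  0.       ,  0.       ,  0.       ,  0.       ]), 'world_to_cam': array([[ 1.59603456e-02, -9.99865069e-01,  3.88735957e-03,
        -2.21305088e-02],
       [ 9.83829369e-01,  1.63978034e-02,  1.78356059e-01,
        -3.81318037e-01],
       [-1.78395738e-01,  9.77874170e-04,  9.83958335e-01,
        -1.08516557e+00],
       [ 0.00000000e+00,  
[... 326 characters left out ...]
8253,  0.26131003,  0.77045126, -0.29023023],
       [-0.68817643, -0.34712117,  0.63711859, -0.81560895],
       [ 0.        ,  0.        ,  0.        ,  1.        ]])}
{'fov_y': 69.97856720936413, 'cx': 319.27812060484905, 'cy': 200.17190985778439, 'distortion': array([-0.02368646,  0.        ,  0.        ,  0.        ,  0.        ]), 'tool_from_camera': array([[ 9.99999978e-01, -1.99562626e-04, -5.73895223e-05,
         3.99330344e-04],
       [-2.07593533e-04, -9.67268099e-01, -2.53756540e-01,
        -6.78907976e-02],
       [-4.87073266e-06,  2.53756547e-01, -9.67268120e-01,
        -1.57888294e-01],
       [ 0.00000000e+00,  0.00000000e+00,  0.00000000e+00,
         1.00000000e+00]])}
```

View pics/top0.png

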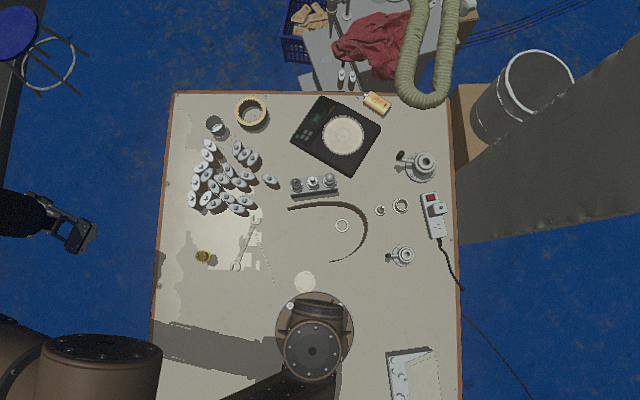

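View pics/side0.png

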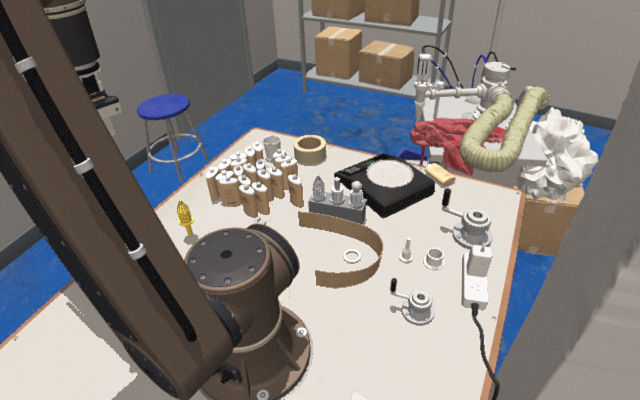

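```bash
python3 - <<'E'
import cv2,numpy as np
t=cv2.imread('pics/top0.png');s=cv2.imread('pics/side0.png')
a=cv2.resize(t[165:205,280:350],None,fx=8,fy=8,interpolation=2)
b=cv2.resize(s[165:225,295:385],None,fx=6.2,fy=6.2,interpolation=2)
cv2.imwrite('pics/c1.png',np.vstack([a,cv2.resize(b,(560,280))[:, :]]))
a=cv2.resize(t[140:190,380:450],None,fx=8,fy=8,interpolation=2)
b=cv2.resize(s[180:250,430:500],(280,280),interpolation=2)
b2=cv2.resize(s[265:335,380:450],(280,280),interpolation=2)
cv2.imwrite('pics/c2.png',np.vstack([cv2.resize(a,(560,300)),np.hstack([b,b2])]))
E
```

```text
(no output)
```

View pics/c1.png

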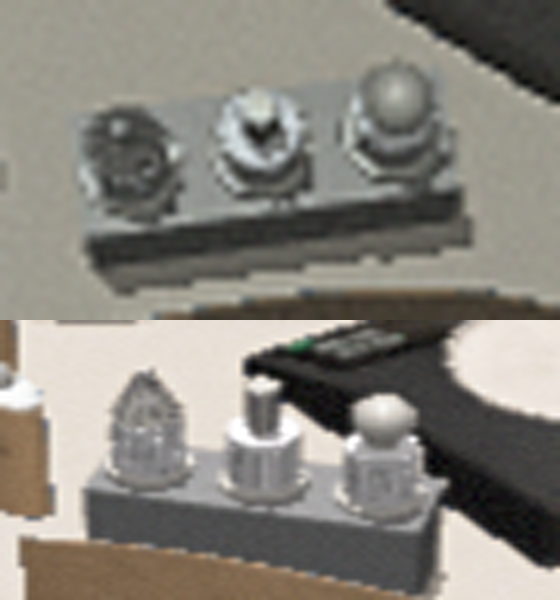

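View pics/c2.png

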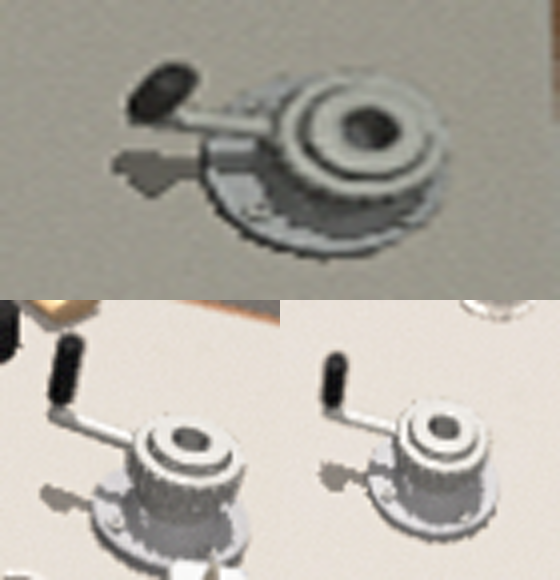

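```bash
python3 - <<'E'
from h import *
for n,boxes in (('top',{'stand':(288,340,172,200),'col':(392,440,145,185)}),('side',{'stand':(303,372,172,225),'col':(438,498,185,247),'small':(385,440,275,325)})):
    z=np.load(f'pics/{n}0.npz'); c=viewer.calibration(n); P=cloud(n,c,z['d'])
    for k,(a,b,e,f) in boxes.items():
        Q=P[e:f,a:b].reshape(-1,3); Q=Q[np.isfinite(Q[:,0])]
        for lo,hi in ((.02,.055),(.055,.068),(.068,.08),(.08,.1),(.1,.125),(.125,.2)):
            m=Q[(Q[:,2]>lo)&(Q[:,2]<hi)]
            if len(m): print(n,k,lo,hi,len(m),m.mean(0).round(3),m.min(0).round(3),m.max(0).round(3))
E
```

```text
top stand 0.02 0.055 116 [0.416 0.012 0.039] [ 0.404 -0.059  0.02 ] [0.45  0.084 0.055]
top stand 0.055 0.068 427 [0.434 0.014 0.06 ] [ 0.405 -0.058  0.055] [0.473 0.088 0.068]
top stand 0.068 0.08 32 [0.427 0.017 0.074] [ 0.416 -0.048  0.069] [0.439 0.077 0.08 ]
top stand 0.08 0.1 125 [0.433 0.008 0.094] [ 0.416 -0.048  0.08 ] [0.452 0.079 0.1  ]
top stand 0.1 0.125 130 [0.435 0.019 0.115] [ 0.417 -0.047  0.1  ] [0.457 0.078 0.125]
top stand 0.125 0.2 29 [0.439 0.001 0.127] [ 0.429 -0.041  0.125] [0.451 0.067 0.131]
top col 0.02 0.055 64 [ 0.507 -0.323  0.041] [ 0.478 -0.357  0.02 ] [ 0.541 -0.247  0.055]
top col 0.055 0.068 245 [ 0.51  -0.317  0.063] [ 0.478 -0.363  0.055] [ 0.545 -0.243  0.068]
top col 0.068 0.08 152 [ 0.512 -0.325  0.073] [ 0.485 -0.361  0.068] [ 0.536 -0.239  0.08 ]
top col 0.08 0.1 12 [ 0.518 -0.243  0.091] [ 0.515 -0.251  0.082] [ 0.525 -0.238  0.1  ]
top col 0.1 0.125 37 [ 0.523 -0.246  0.113] [ 0.515 -0.255  0.1  ] [ 0.532 -0.239  0.118]
side stand 0.02 0.055 1317 [0.436 0.01  0.039] [ 0.364 -0.077  0.02 ] [0.588 0.089 0.055]
side stand 0.055 0.068 722 [ 0.4
[... 547 characters left out ...]
.062] [ 0.474 -0.367  0.055] [ 0.54  -0.243  0.068]
side col 0.068 0.08 198 [ 0.51  -0.322  0.073] [ 0.486 -0.361  0.068] [ 0.534 -0.239  0.08 ]
side col 0.08 0.1 62 [ 0.476 -0.278  0.092] [ 0.368 -0.368  0.081] [ 0.523 -0.24   0.1  ]
side col 0.1 0.125 64 [ 0.507 -0.257  0.11 ] [ 0.363 -0.364  0.1  ] [ 0.53  -0.24   0.117]
side small 0.02 0.055 524 [ 0.225 -0.264  0.043] [ 0.204 -0.295  0.021] [ 0.254 -0.207  0.055]
side small 0.055 0.068 19 [ 0.22  -0.212  0.061] [ 0.218 -0.217  0.056] [ 0.222 -0.206  0.068]
side small 0.068 0.08 40 [ 0.222 -0.211  0.075] [ 0.217 -0.217  0.068] [ 0.229 -0.205  0.08 ]
side small 0.08 0.1 7 [ 0.222 -0.212  0.081] [ 0.219 -0.216  0.08 ] [ 0.228 -0.209  0.083]
```

The stand holds three burrs in the top view: (295,183) pointed cone, (312,182) straight pin and (330,178) ball. The cone is the left one, which the side crop confirms at (318,188). The yellow one at side (185,215) is the decoy. Collets: top (426,161), column top at 0.074 m, is the larger and meant. Top (403,255), at 0.055 m, is the small look-alike.

```bash
python3 - <<'E'
from h import *
from scipy.optimize import least_squares
P={};
for n in ('top','side'):
    z=np.load(f'pics/{n}0.npz'); c=viewer.calibration(n); P[n]=cloud(n,c,z['d']).reshape(-1,3)
def fit(Q,r=None):
    f=(lambda p: np.hypot(*(Q[:,:2]-p[:2]).T)-(r or p[2]))
    x=least_squares(f,[*Q[:,:2].mean(0),.015][:2 if r else 3],loss='soft_l1',f_scale=.001)
    return x.x.round(4),len(Q)
for n in P:
    q=P[n]
    m=(abs(q[:,2]-.060)<.003)&(abs(q[:,0]-.435)<.06)&(abs(q[:,1]-.013)<.09)
    r=cv2.minAreaRect((q[m,:2]*1000).astype(np.float32)); print(n,'stand',r)
    for y0 in (.063,.013,-.037):
        m=(q[:,2]>.071)&(q[:,2]<.096)&(np.hypot(q[:,0]-.432,q[:,1]-y0)<.024)
        print(n,y0,fit(q[m],.015))
        m=(q[:,2]>.09)&(q[:,2]<.16)&(np.hypot(q[:,0]-.432,q[:,1]-y0)<.024)
        print('   top',q[m][np.argsort(-q[m][:,2])[:3]].round(4).tolist())
    m=(abs(q[:,2]-.074)<.003)&(np.hypot(q[:,0]-.51,q[:,1]+.325)<.04); 
    r=cv2.minAreaRect((q[m,:2]*1000).astype(np.float32)); print('coltop',r)
    m=(q[:,2]>.035)&(q[:,2]<.054)&(np.hypot(q[:,0]-.51,q[:,1]+.325)<.045);print('col',fit(q[m]))
    m=(q[:,2]>.08)&(q[:,2]<.117)&(np.hypot(q[:,0]-.523,q[:,1]+.247)<.02);print('handle',fit(q[m],.009),q[m].mean(0))
c=viewer.calibration('top'); print(onz('top',c,[(426.5,161.3)],.074))
E
```

```text
top stand ((442.8257751464844, 0.6882171630859375), (64.92955017089844, 174.55859375), 16.326425552368164)
top 0.063 (array([0.4313, 0.0639]), 25)
   top [[0.4309, 0.0641, 0.1306], [0.4311, 0.0614, 0.1297], [0.4292, 0.0644, 0.1256]]
top 0.013 (array([0.439 , 0.0145]), 37)
   top [[0.4375, 0.016, 0.1304], [0.4348, 0.0103, 0.13], [0.4377, 0.0189, 0.1294]]
top -0.037 (array([ 0.4464, -0.035 ]), 24)
   top [[0.4448, -0.0379, 0.1286], [0.4447, -0.0322, 0.1286], [0.439, -0.0323, 0.128]]
coltop ((512.0354614257812, -330.3137512207031), (43.79947280883789, 40.98447799682617), 62.19157028198242)
col (array([ 0.5075, -0.3253,  0.0265]), 34)
handle (array([ 0.5246, -0.2473]), 44) [ 0.52137421 -0.24535617  0.10615278]
side stand ((437.8284912109375, 0.4821319580078125), (61.024654388427734, 173.91522216796875), 15.701831817626953)
side 0.063 (array([0.4304, 0.0624]), 93)
   top [[0.429, 0.0643, 0.1281], [0.4273, 0.0606, 0.1272], [0.4312, 0.0625, 0.1272]]
side 0.013 (array([0.4378, 0.0131]), 100)
   top [[0.4383, 0.0103, 0.1286], [0.4354, 0.009, 0.1278], [0.4411, 0.0171, 0.1278]]
side -0.037 (array([ 0.4456, -0.0362]), 99)
   top [[0.4423, -0.0339, 0.1268], [0.4437, -0.036, 0.1265], [0.4479, -0.0343, 0.1262]]
coltop ((509.420166015625, -331.32391357421875), (45.07726287841797, 44.75741195678711), 25.3524227142334)
col (array([ 0.5075, -0.3313,  0.0312]), 121)
handle (array([ 0.5239, -0.2476]), 103) [ 0.51793418 -0.24860693  0.10142978]
[[ 0.51088976 -0.33320866  0.074     ]]
```

```bash
cat >> h.py <<'E'
def plan(p0,yaw0,goal,yaw1,n,g):
    """rows for straight line (tool down), printed rounded; yaw in deg"""
    p=np.array(p0,float);y=yaw0;rows=[]
    for i in range(n):
        t=np.array(p0)+(np.array(goal)-p0)*(i+1)/n; ty=yaw0+(yaw1-yaw0)*(i+1)/n
        Rm=(R.from_euler('z',y,degrees=True)*R.from_euler('x',180,degrees=True)).as_matrix()
        d=(Rm.T@(t-p)).round(4); a=round(y-ty,1); rows.append([d.tolist(),[0,0,a],g])
        p=p+Rm@d; y=y-a
    print(str(rows).replace(' ','')); print('end',p.round(4),round(y,2))
E
python3 - <<'E'
from h import *
z=np.load('pics/top0.npz');Q=cloud('top',viewer.calibration('top'),z['d']).reshape(-1,3)
z=np.load('pics/side0.npz');Q=np.vstack([Q,cloud('side',viewer.calibration('side'),z['d']).reshape(-1,3)])
for x in np.arange(.3,.75,.05):
    print(round(x,2),[round(float(np.nanmax(np.r_[0,Q[(abs(Q[:,0]-x-.025)<.025)&(abs(Q[:,1]-y-.025)<.025)][:,2]])),2) for y in np.arange(-.5,.4,.05)])
s=arm.get_state()
plan(s['eef_pos'],-114.0,[.431,.063,.235],-171.2,16,1)
E
```

```text
0.3 [0.0, 0.01, 0.1, 0.1, 0.0, 0.0, 0.05, 0.05, 0.01, 0.0, 0.01, 0.0, 0.01, 0.01, 0.1, 0.08, 0.08, 0.01]
0.35 [0.0, 0.01, 0.11, 0.1, 0.03, 0.07, 0.07, 0.05, 0.05, 0.05, 0.05, 0.05, 0.0, 0.09, 0.1, 0.1, 0.1, 0.1]
0.4 [0.0, 0.01, 0.04, 0.04, 0.03, 0.0, 0.01, 0.0, 0.1, 0.13, 0.13, 0.13, 0.1, 0.09, 0.1, 0.1, 0.1, 0.1]
0.45 [0.0, 0.0, 0.07, 0.08, 0.06, 0.01, 0.0, 0.06, 0.06, 0.13, 0.1, 0.06, 0.09, 0.09, 0.1, 0.1, 0.1, 0.1]
0.5 [0.0, 0.0, 0.08, 0.08, 0.12, 0.12, 0.05, 0.08, 0.08, 0.07, 0.06, 0.0, 0.01, 0.1, 0.1, 0.1, 0.1, 0.09]
0.55 [0.0, 0.0, 0.0, 0.01, 0.0, 0.0, 0.06, 0.08, 0.07, 0.08, 0.06, 0.05, 0.0, 0.01, 0.09, 0.09, 0.1, 0.0]
0.6 [0.0, 0.0, 0.01, 0.0, 0.0, 0.02, 0.06, 0.08, 0.08, 0.08, 0.06, 0.04, 0.01, 0.05, 0.05, 0.05, 0.06, 0.06]
0.65 [0.0, 0.0, 0.16, 0.16, 0.15, 0.13, 0.06, 0.06, 0.08, 0.06, 0.05, 0.03, 0.0, 0.05, 0.05, 0.05, 0.06, 0.06]
0.7 [0.0, 0.0, 0.18, 0.17, 0.15, 0.15, 0.03, 0.02, 0.06, 0.05, 0.04, 0.01, 0.0, 0.05, 0.05, 0.05, 0.01, 0.0]
[[[0.0276,-0.023,-0.0006],[0,0,3.6],1],[[0.0261,-0.0247,-0.0006],[0,0,3.6],1],[[0.0245,-0.0263,-0.0005],[0,0,3.5],1],[[0.0229,-0.0277,-0.0006],[0,0,3.6],1],[[0.021,-0.0291,-0.0006],[0,0,3.6],1],[[0.0192,-0.0304,-0.0006],[0,0,3.6],1],[[0.0173,-0.0316,-0.0006],[0,0,3.5],1],[[0.0153,-0.0325,-0.0005],[0,0,3.6],1],[[0.0132,-0.0334,-0.0006],[0,0,3.6],1],[[0.0111,-0.0342,-0.0006],[0,0,3.6],1],[[0.009,-0.0348,-0.0006],[0,0,3.5],1],[[0.0067,-0.0353,-0.0006],[0,0,3.6],1],[[0.0046,-0.0356,-0.0006],[0,0,3.6],1],[[0.0023,-0.0359,-0.0005],[0,0,3.6],1],[[0.0001,-0.0359,-0.0006],[0,0,3.5],1],[[-0.0022,-0.0359,-0.0006],[0,0,3.6],1]]
end [0.431 0.063 0.235] -171.2
```

Emit:
{"op": "step_arm", "data": {
  "targets": [
    [[0.0276,-0.023,0],[0,0,3.6],1],
    [[0.0261,-0.0247,0],[0,0,3.6],1],
    [[0.0245,-0.0263,0],[0,0,3.5],1],
    [[0.0229,-0.0277,0],[0,0,3.6],1],
    [[0.021,-0.0291,0],[0,0,3.6],1],
    [[0.0192,-0.0304,0],[0,0,3.6],1],
    [[0.0173,-0.0316,0],[0,0,3.5],1],
    [[0.0153,-0.0325,0],[0,0,3.6],1]
  ],
  "grip_force": 30
}}

```text
t: 0.9
eef_pos: [0.3529, 0.3384, 0.2263]
ee_rot: [-3.142, -0.0, -2.491]
force: [0.7, 0.1, 0.9]
width: 0.0878
```

Emit:
{"op": "step_arm", "data": {
  "targets": [
    [[0.0132,-0.0334,0],[0,0,3.6],1],
    [[0.0111,-0.0342,0],[0,0,3.6],1],
    [[0.009,-0.0348,0],[0,0,3.5],1],
    [[0.0067,-0.0353,0],[0,0,3.6],1],
    [[0.0046,-0.0356,0],[0,0,3.6],1],
    [[0.0023,-0.0359,0],[0,0,3.6],1],
    [[0.0001,-0.0359,0],[0,0,3.5],1],
    [[-0.0022,-0.0359,0],[0,0,3.6],1]
  ]
}}

```text
t: 1.7
eef_pos: [0.4311, 0.0619, 0.2266]
ee_rot: [3.141, 0.0, -2.99]
force: [0.8, 0.6, 0.2]
width: 0.0876
```

```bash
python3 - <<'E'
from h import *
s=arm.get_state();print(s['t'],s['eef_pos'],np.degrees(s['ee_rot']),s['q'],s['qd'].round(3))
im,d=viewer.grab_frame('wrist');save('w1',im);np.savez('pics/w1.npz',im=im,d=d)
c=viewer.calibration('wrist');Q=cloud('wrist',c,d,s).reshape(-1,3)
from scipy.optimize import least_squares
for y0 in (.063,.013):
  m=(Q[:,2]>.105)&(Q[:,2]<.14)&(np.hypot(Q[:,0]-.432,Q[:,1]-y0)<.024);q=Q[m]
  print(len(q),q[q[:,2]>.122].mean(0),q.max(0))
E
```

```text
1.7 [0.4311377  0.06190841 0.226553  ] [ 1.79988382e+02  4.56422583e-03 -1.71328449e+02] [ 5.98466397e-01 -4.91117301e-02 -4.83365741e-01 -1.63591005e-04
 -1.13638282e+00 -4.47050434e-01] [-0.864  0.072  0.066  0.     0.007  0.234]
471 [0.43007773 0.06111376 0.12565111] [0.44291079 0.07371906 0.12936943]
184 [0.43764674 0.01233585 0.12756215] [0.44421415 0.019174   0.1297455 ]
```

View pics/w1.png

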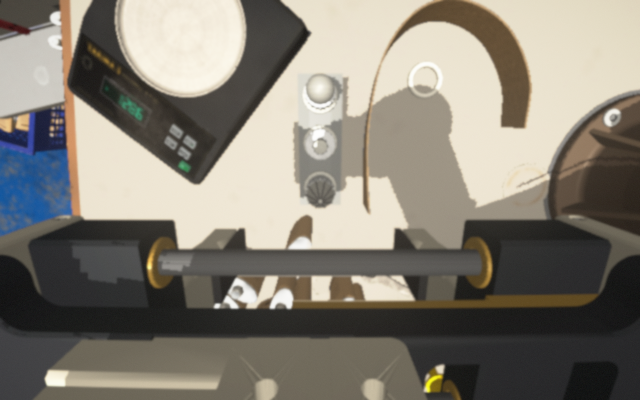

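The wrist view shows the cone at (320,188) next to the pin and ball, but the arm was still settling, so I'm measuring again at rest.

```bash
python3 - <<'E'
from h import *
from scipy.optimize import least_squares
s=arm.get_state();print(s['t'],s['eef_pos'],s['qd'].round(3))
im,d=viewer.grab_frame('wrist');save('w2',im)
s=arm.get_state();print(s['t'],s['eef_pos'],np.degrees(s['ee_rot']),s['qd'].round(3))
im,d=viewer.grab_frame('wrist');save('w3',im);np.savez('pics/w3.npz',im=im,d=d)
c=viewer.calibration('wrist');Q=cloud('wrist',c,d,s).reshape(-1,3)
for y0 in (.063,.013,-.036):
  m=(Q[:,2]>.069)&(Q[:,2]<.094)&(np.hypot(Q[:,0]-.437+(y0-.013)*.15,Q[:,1]-y0)<.022);q=Q[m]
  f=least_squares(lambda p:np.hypot(*(q[:,:2]-p).T)-.015,[.435,y0],loss='soft_l1',f_scale=.001).x
  m=(Q[:,2]>.105)&(Q[:,2]<.14)&(np.hypot(Q[:,0]-.437+(y0-.013)*.15,Q[:,1]-y0)<.022);q2=Q[m]
  print(len(q),f.round(4),q2[q2[:,2]>.122].mean(0),q2.max(0))
E
python3 -c "
import cv2;i=cv2.imread('pics/w3.png')[60:220,260:380];cv2.imwrite('pics/w3c.png',cv2.resize(i,None,fx=3.5,fy=3.5,interpolation=2))"
```

```text
1.75 [0.43145568 0.05862447 0.22633986] [ 0.079 -0.003 -0.006 -0.013  0.002 -0.041]
1.8 [0.43127767 0.06029561 0.22627957] [-1.79969250e+02 -4.72378368e-02 -1.71521527e+02] [ 0.06   0.001  0.004 -0.007  0.006 -0.023]
123 [0.4299 0.0621] [0.43024408 0.06088559 0.12567321] [0.4428172  0.07433833 0.12917132]
31 [0.4376 0.0126] [0.43778955 0.01236369 0.1275226 ] [0.44447456 0.01928276 0.12963623]
45 [ 0.4454 -0.0369] [ 0.44530323 -0.03693146  0.12457741] [ 0.45815275 -0.02441241  0.12817442]
```

View pics/w3c.png

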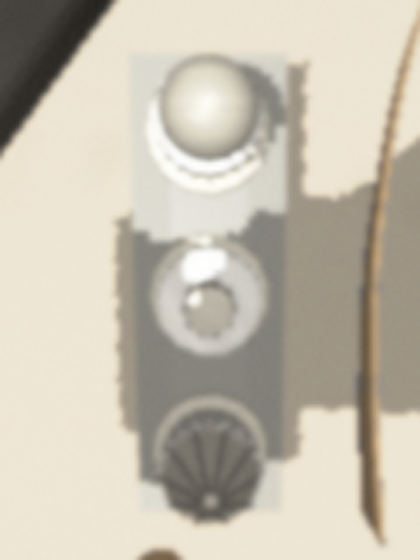

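The crop shows the fluted pointed cone at the lower end of the row, with the row aligned to the tool's y. Descending around it.

Emit:
{"op": "step_arm", "data": {
  "targets": [
    [[0,0,0.01],[0,0,0],1],
    [[0,0,0.02],[0,0,0],1],
    [[0,0,0.025],[0,0,0],1],
    [[0,0,0.025],[0,0,0],1],
    [[0,0,0.015],[0,0,0],1],
    [[0,0,0.005],[0,0,0],1],
    [[0,0,0],[0,0,0],1],
    [[0,0,0],[0,0,0],1]
  ]
}}

```text
t: 2.65
eef_pos: [0.4316, 0.064, 0.127]
ee_rot: [3.141, 0.001, -2.987]
force: [0.1, 0.4, 0.5]
width: 0.0873
```

```bash
python3 - <<'E'
from h import *
s=arm.get_state();print(s['t'],s['eef_pos'],np.degrees(s['ee_rot']),s['qd'].round(3),s['force'])
T=np.linalg.inv(T_tool(s));print(T@[.4302,.0622,.0815,1])
E
```

```text
2.65 [0.43155478 0.06403126 0.12703572] [ 1.79994592e+02  3.81122524e-02 -1.71127821e+02] [-0.005 -0.011  0.005 -0.002  0.     0.   ] [0.14457786 0.39932408 0.48517756]
[ 0.00165129 -0.0016047   0.04553449  1.        ]
```

Emit:
{"op": "step_arm", "data": {
  "targets": [
    [[0.0015,-0.0015,0.008],[0,0,0],1],
    [[0,0,0.015],[0,0,0],1],
    [[0,0,0.015],[0,0,0],1],
    [[0,0,0.012],[0,0,0],1],
    [[0,0,0.006],[0,0,0],1],
    [[0,0,0.003],[0,0,0],1],
    [[0,0,0],[0,0,0],1],
    [[0,0,0],[0,0,0],1]
  ]
}}

```text
t: 3.45
eef_pos: [0.4303, 0.0619, 0.068]
ee_rot: [3.141, 0.001, -2.988]
force: [-0.1, 0.1, 0.5]
width: 0.0874
```

```bash
python3 - <<'E'
from h import *
im,d=viewer.grab_frame('wrist');save('w4',im)
E
```

```text
(no output)
```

View pics/w4.png

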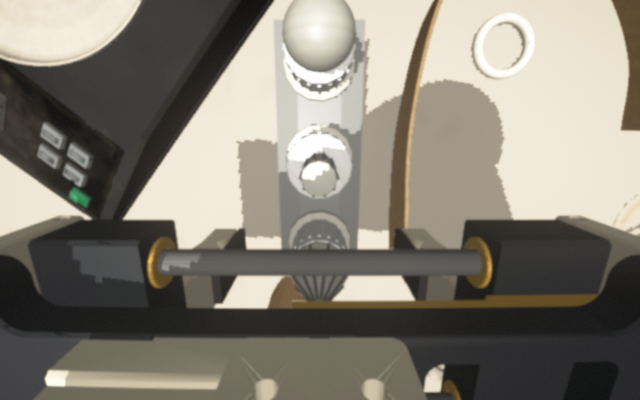

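The cone is centred between the fingers at (320,285), with the pin at (320,170) and the ball at (320,30) clear. Closing.

Emit:
{"op": "step_arm", "data": {
  "targets": [
    [[0,0,0],[0,0,0],-1],
    [[0,0,0],[0,0,0],-1],
    [[0,0,0],[0,0,0],-1],
    [[0,0,0],[0,0,0],-1],
    [[0,0,0],[0,0,0],-1],
    [[0,0,0],[0,0,0],-1],
    [[0,0,0],[0,0,0],-1],
    [[0,0,0],[0,0,0],-1]
  ],
  "grip_force": 35
}}

```text
t: 4.3
eef_pos: [0.43, 0.0617, 0.0675]
ee_rot: [3.142, 0.0, -2.988]
force: [-0.7, 1.0, 0.2]
width: 0.0295
```

Emit:
{"op": "step_arm", "data": {
  "targets": [
    [[0,0,-0.01],[0,0,0],-1],
    [[0,0,-0.02],[0,0,0],-1],
    [[0,0,-0.03],[0,0,0],-1],
    [[0,0,-0.035],[0,0,0],-1],
    [[0,0,-0.035],[0,0,0],-1],
    [[0,0,-0.03],[0,0,0],-1],
    [[0,0,-0.015],[0,0,0],-1],
    [[0,0,-0.005],[0,0,0],-1]
  ]
}}

```text
t: 5.1
eef_pos: [0.4305, 0.0619, 0.25]
ee_rot: [3.14, 0.003, -2.988]
force: [-0.1, -0.2, -1.6]
width: 0.0293
```

```bash
python3 - <<'E'
from h import *
s=arm.get_state();print(s['t'],s['eef_pos'],s['width'],s['force'])
plan(s['eef_pos'],-171.2,[.4706,-.135,.255],-171.2,8,-1)
plan([.4706,-.135,.255],-171.2,[.511,-.332,.255],-171.2,8,-1)
im,d=viewer.grab_frame('side');save('s1',im[40:240,250:500])
E
python3 -c "
import cv2;i=cv2.imread('pics/s1.png');cv2.imwrite('pics/s1c.png',cv2.resize(i,None,fx=3,fy=3,interpolation=2))"
```

```text
5.1 [0.43049712 0.06193324 0.24995743] 0.029272905805897836 [-0.08623918 -0.23992745 -1.6325106 ]
[[[-0.0012,-0.0251,-0.0006],[0,0,0.0],-1],[[-0.0012,-0.0251,-0.0007],[0,0,0.0],-1],[[-0.0012,-0.0251,-0.0006],[0,0,0.0],-1],[[-0.0012,-0.0251,-0.0006],[0,0,0.0],-1],[[-0.0011,-0.0251,-0.0007],[0,0,0.0],-1],[[-0.0012,-0.0251,-0.0006],[0,0,0.0],-1],[[-0.0012,-0.0251,-0.0006],[0,0,0.0],-1],[[-0.0012,-0.0251,-0.0006],[0,0,0.0],-1]]
end [ 0.4706 -0.135   0.255 ] -171.2
[[[-0.0012,-0.0251,-0.0],[0,0,0.0],-1],[[-0.0012,-0.0251,-0.0],[0,0,0.0],-1],[[-0.0013,-0.0251,-0.0],[0,0,0.0],-1],[[-0.0012,-0.0251,-0.0],[0,0,0.0],-1],[[-0.0012,-0.0251,-0.0],[0,0,0.0],-1],[[-0.0012,-0.0251,-0.0],[0,0,0.0],-1],[[-0.0013,-0.0252,-0.0],[0,0,0.0],-1],[[-0.0012,-0.0251,-0.0],[0,0,0.0],-1]]
end [ 0.511 -0.332  0.255] -171.2
```

View pics/s1c.png

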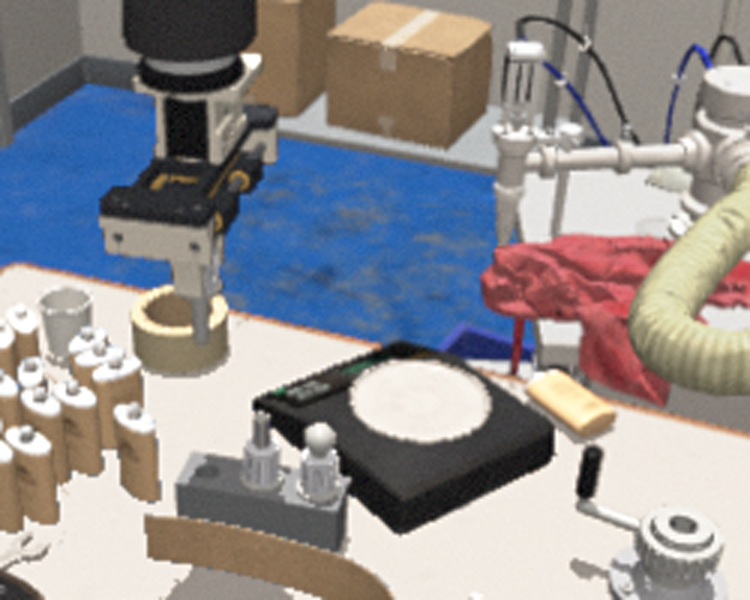

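The cone's hole is empty and the burr hangs in the gripper, with its shank below the fingertips at crop (203,320). Going halfway, then measuring the collet with the wrist camera.

Emit:
{"op": "step_arm", "data": {
  "targets": [
    [[-0.001,-0.012,0],[0,0,0],-1],
    [[-0.001,-0.025,0],[0,0,0],-1],
    [[-0.001,-0.035,0],[0,0,0],-1],
    [[-0.001,-0.038,0],[0,0,0],-1],
    [[-0.002,-0.038,0],[0,0,0],-1],
    [[-0.002,-0.032,0],[0,0,0],-1],
    [[-0.001,-0.02,0],[0,0,0],-1],
    [[0,-0.005,0],[0,0,0],-1]
  ]
}}

```text
t: 5.95
eef_pos: [0.4694, -0.1419, 0.2457]
ee_rot: [3.141, -0.004, -2.991]
force: [0.6, 0.4, -0.6]
width: 0.0294
```

```bash
python3 - <<'E'
from h import *
for i in range(3):
    s=arm.get_state();im,d=viewer.grab_frame('wrist')
print(s['t'],s['eef_pos'],np.degrees(s['ee_rot']),s['qd'].round(3))
save('w5',im);np.savez('pics/w5.npz',im=im,d=d,pos=s['eef_pos'],rot=s['ee_rot'])
E
```

```text
6.05 [ 0.46944216 -0.14045667  0.24619286] [ 1.79979558e+02 -1.58708756e-01 -1.71308657e+02] [ 0.032 -0.019 -0.002 -0.002 -0.001 -0.018]
```

View pics/w5.png

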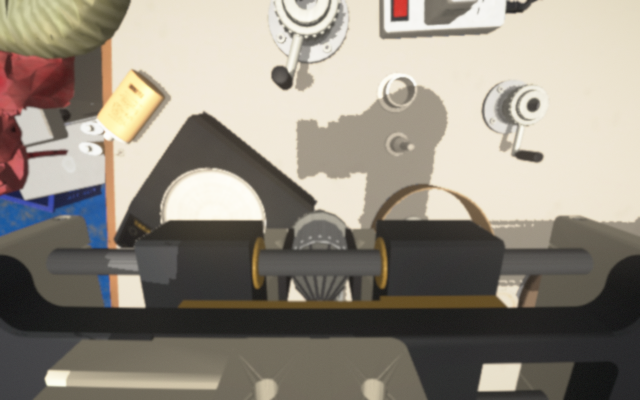

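The collet is at (305,15), cut off at the image edge, and its handle is at (282,77). The burr sits straight in the fingers at (320,270). Moving closer for a full view.

Emit:
{"op": "step_arm", "data": {
  "targets": [
    [[0,-0.01,0],[0,0,0],-1],
    [[0,-0.02,0],[0,0,0],-1],
    [[0,-0.02,0],[0,0,0],-1],
    [[0,-0.015,0],[0,0,0],-1],
    [[0,-0.005,0],[0,0,0],-1],
    [[0,0,0],[0,0,0],-1],
    [[0,0,0],[0,0,0],-1],
    [[0,0,0],[0,0,0],-1]
  ]
}}

```text
t: 6.9
eef_pos: [0.4809, -0.2081, 0.2477]
ee_rot: [3.142, 0.0, -2.987]
force: [-0.5, -0.8, -1.3]
width: 0.0294
```

```bash
python3 - <<'E'
from h import *
s=arm.get_state();im,d=viewer.grab_frame('wrist')
print(s['t'],s['eef_pos'],np.degrees(s['ee_rot']),s['qd'].round(3))
save('w6',im);np.savez('pics/w6.npz',im=im,d=d,pos=s['eef_pos'],rot=s['ee_rot'])
c=viewer.calibration('wrist');Q=cloud('wrist',c,d,s)
q=Q.reshape(-1,3);m=(abs(q[:,2]-.074)<.003)&(np.hypot(q[:,0]-.511,q[:,1]+.331)<.035);e=cv2.fitEllipse if 0 else cv2.minAreaRect
print(m.sum(),e((q[m,:2]*1000).astype(np.float32)),q[m].mean(0))
i=cv2.resize(im[0:130,240:400],None,fx=5,fy=5,interpolation=2)[:600];cv2.imwrite('pics/w6c.png',i[:,:,::-1])
E
```

```text
6.9 [ 0.48092804 -0.20806076  0.24765778] [ 1.79995915e+02  1.17394241e-02 -1.71146383e+02] [-0.002 -0.004  0.002 -0.001 -0.     0.001]
1210 ((511.810302734375, -332.8273010253906), (46.736534118652344, 46.501548767089844), 7.764865875244141) [ 0.51169489 -0.33264321  0.07356496]
```

View pics/w6c.png

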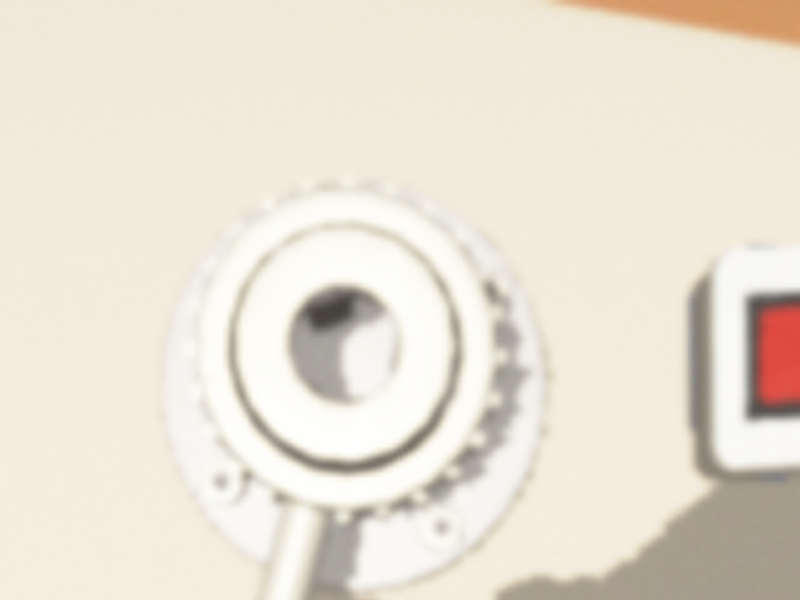

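```bash
python3 - <<'E'
from h import *
z=np.load('pics/w6.npz');s=dict(eef_pos=z['pos'],ee_rot=z['rot']);c=viewer.calibration('wrist')
print(onz('wrist',c,[(309,69),(308.6,68.6)],.074,s))
# barrel of held burr: cloud in tool frame
P=cloud('wrist',c,z['d'],s);T=np.linalg.inv(T_tool(s));q=(P.reshape(-1,3)@T[:3,:3].T+T[:3,3])
m=(abs(q[:,0])<.03)&(abs(q[:,1])<.03)&(q[:,2]>-.08)&(q[:,2]<.06);q=q[m];print(len(q))
for a in np.arange(-.08,.06,.01):
    k=q[(q[:,2]>a)&(q[:,2]<a+.01)]
    if len(k):print(a.round(3),len(k),k.mean(0).round(4),k.min(0).round(4),k.max(0).round(4))
G=np.linalg.inv(T_tool(arm.get_state()))@[.5115,-.3325,.074,1];print(G)
E
```

```text
[[ 0.51108844 -0.33207386  0.074     ]
 [ 0.51157192 -0.3324043   0.074     ]]
5329
-0.08 267 [ 0.0003 -0.0164 -0.0749] [-0.0186 -0.0299 -0.08  ] [ 0.019  -0.0095 -0.07  ]
-0.07 267 [ 0.0001 -0.0104 -0.0647] [-0.0196 -0.0171 -0.0699] [ 0.02   -0.0027 -0.06  ]
-0.06 817 [ 0.0004 -0.0037 -0.0544] [-0.0184 -0.0121 -0.06  ] [ 0.019   0.0038 -0.05  ]
-0.05 896 [ 0.0003  0.0003 -0.046 ] [-0.0184 -0.0064 -0.05  ] [ 0.019   0.0085 -0.0401]
-0.04 378 [ 0.0006 -0.0064 -0.034 ] [-0.0255 -0.0148 -0.04  ] [ 0.0267  0.0093 -0.03  ]
-0.03 808 [ 0.0002 -0.0115 -0.0248] [-0.0282 -0.0157 -0.03  ] [ 0.029   0.0098 -0.02  ]
-0.02 793 [ 0.0003 -0.0112 -0.0152] [-0.0297 -0.0159 -0.02  ] [ 0.03   -0.0047 -0.01  ]
-0.01 522 [-0.0001 -0.0112 -0.0059] [-0.03   -0.0157 -0.01  ] [ 0.0297 -0.0045 -0.    ]
-0.0 565 [ 0.0005 -0.0135  0.0031] [-0.0164 -0.019   0.    ] [ 0.017  -0.0035  0.0074]
0.04 10 [-0.0001 -0.0061  0.0485] [-0.0037 -0.0067  0.0474] [ 0.0046 -0.0053  0.0498]
0.05 6 [ 0.0005 -0.006   0.0508] [-0.003  -0.0067  0.0503] [ 0.0039 -0.0054  0.0519]
[-0.0109619  -0.12765246  0.17367709  1.        ]
```

Emit:
{"op": "step_arm", "data": {
  "targets": [
    [[-0.001,-0.01,0],[0,0,0],-1],
    [[-0.002,-0.022,0],[0,0,0],-1],
    [[-0.002,-0.028,0],[0,0,0],-1],
    [[-0.002,-0.028,0],[0,0,0],-1],
    [[-0.002,-0.022,0],[0,0,0],-1],
    [[-0.002,-0.0125,0],[0,0,0],-1],
    [[0,-0.005,0],[0,0,0],-1],
    [[0,0,0],[0,0,0],-1]
  ]
}}

```text
t: 7.75
eef_pos: [0.5112, -0.3333, 0.2472]
ee_rot: [3.141, -0.001, -2.989]
force: [0.6, -0.0, -0.3]
width: 0.0294
```

Emit:
{"op": "step_arm", "data": {
  "targets": [
    [[0,0,0.01],[0,0,0],-1],
    [[0,0,0.02],[0,0,0],-1],
    [[0,0,0.025],[0,0,0],-1],
    [[0,0,0.02],[0,0,0],-1],
    [[0,0,0.01],[0,0,0],-1],
    [[0,0,0.003],[0,0,0],-1],
    [[0,0,0],[0,0,0],-1],
    [[0,0,0],[0,0,0],-1]
  ]
}}

```text
t: 8.55
eef_pos: [0.512, -0.3331, 0.1606]
ee_rot: [-3.141, 0.001, -2.987]
force: [0.1, -0.8, -1.7]
width: 0.0291
```

```bash
python3 - <<'E'
from h import *
s=arm.get_state();print(s['t'],s['eef_pos'],np.degrees(s['ee_rot']),s['qd'].round(3),s['width'])
print(np.linalg.inv(T_tool(s))@[.5115,-.3325,.074,1])
im,d=viewer.grab_frame('side');save('s2',cv2.resize(im[130:270,400:540],None,fx=4,fy=4,interpolation=2))
E
```

```text
8.55 [ 0.51199942 -0.33311148  0.16064412] [-1.79947240e+02  8.15911925e-02 -1.71170815e+02] [-0.003 -0.004  0.005 -0.     0.     0.001] 0.029077992612681246
[5.23031090e-04 7.60676393e-04 8.66427961e-02 1.00000000e+00]
```

View pics/s2.png

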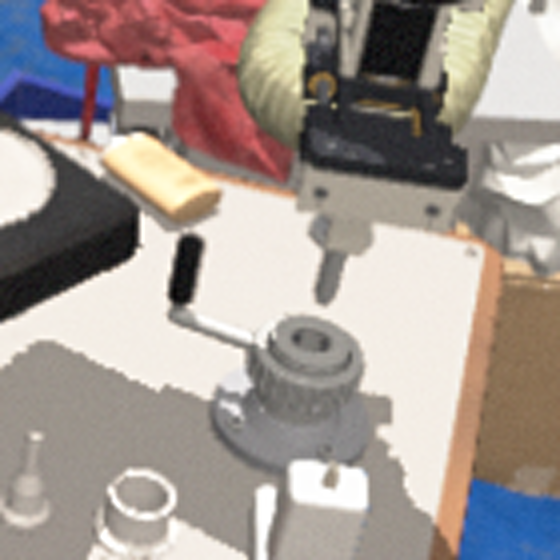

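The side view shows the shank tip at crop (325,295), hanging straight above the collet mouth at (315,335). Lowering it in.

Emit:
{"op": "step_arm", "data": {
  "targets": [
    [[0,0.001,0.005],[0,0,0],-1],
    [[0,0,0.01],[0,0,0],-1],
    [[0,0,0.01],[0,0,0],-1],
    [[0,0,0.01],[0,0,0],-1],
    [[0,0,0.01],[0,0,0],-1],
    [[0,0,0.01],[0,0,0],-1],
    [[0,0,0.005],[0,0,0],-1],
    [[0,0,0],[0,0,0],-1]
  ]
}}

```text
t: 9.4
eef_pos: [0.5107, -0.3319, 0.0984]
ee_rot: [3.141, -0.002, -2.988]
force: [0.5, 0.2, -0.4]
width: 0.0297
```

Emit:
{"op": "step_arm", "data": {
  "targets": [
    [[0,0,0.005],[0,0,0],-1],
    [[0,0,0.005],[0,0,0],-1],
    [[0,0,0.003],[0,0,0],-1],
    [[0,0,0.002],[0,0,0],-1],
    [[0,0,0.001],[0,0,0],-1],
    [[0,0,0.001],[0,0,0],-1],
    [[0,0,0],[0,0,0],-1],
    [[0,0,0],[0,0,0],-1]
  ]
}}

```text
t: 10.2
eef_pos: [0.5113, -0.3321, 0.0827]
ee_rot: [-3.141, 0.0, -2.988]
force: [0.1, 0.5, -0.7]
width: 0.0295
```

Emit:
{"op": "step_arm", "data": {
  "targets": [
    [[0,0,0.001],[0,0,0],-1],
    [[0,0,0.001],[0,0,0],-1],
    [[0,0,0],[0,0,0],-1],
    [[0,0,0],[0,0,0],0],
    [[0,0,0],[0,0,0],0.5],
    [[0,0,0],[0,0,0],1],
    [[0,0,0],[0,0,0],1],
    [[0,0,0],[0,0,0],1]
  ]
}}

```text
t: 11.0
eef_pos: [0.5112, -0.332, 0.0805]
ee_rot: [3.142, -0.0, -2.988]
force: [-0.0, -0.9, 1.2]
width: 0.0638
```

Emit:
{"op": "step_arm", "data": {
  "targets": [
    [[0,0,-0.01],[0,0,0],1],
    [[0,0,-0.02],[0,0,0],1],
    [[0,0,-0.03],[0,0,0],1],
    [[0,0,-0.03],[0,0,0],1],
    [[0,0,-0.03],[0,0,0],1],
    [[0,0,-0.02],[0,0,0],1],
    [[0,0,-0.01],[0,0,0],1],
    [[0,0,0],[0,0,0],1]
  ]
}}

```text
t: 11.8
eef_pos: [0.5118, -0.3323, 0.2323]
ee_rot: [-3.14, 0.003, -2.988]
force: [-0.0, 0.1, -0.3]
width: 0.0874
```

```bash
python3 - <<'E'
from h import *
s=arm.get_state();print(s['t'],s['eef_pos'],np.degrees(s['ee_rot']),s['qd'].round(3),s['width'])
im,d=viewer.grab_frame('side');save('s3',cv2.resize(im[130:270,400:540],None,fx=4,fy=4,interpolation=2))
P=cloud('side',viewer.calibration('side'),d).reshape(-1,3)
m=(np.hypot(P[:,0]-.511,P[:,1]+.332)<.03)&(P[:,2]>.08)&(P[:,2]<.18);q=P[m];print('top',q[np.argsort(-q[:,2])[:4]])
from scipy.optimize import least_squares
m=(np.hypot(P[:,0]-.511,P[:,1]+.332)<.02)&(P[:,2]>.083)&(P[:,2]<.11);q=P[m]
print(least_squares(lambda p:np.hypot(*(q[:,:2]-p).T)-.015,[.511,-.332],loss='soft_l1',f_scale=.001).x)
m=(np.hypot(P[:,0]-.523,P[:,1]+.247)<.025)&(P[:,2]>.08)&(P[:,2]<.125);q=P[m]
print('handle',least_squares(lambda p:np.hypot(*(q[:,:2]-p).T)-.009,[.523,-.247],loss='soft_l1',f_scale=.001).x,q[:,2].max())
# obstacles near end pose
m=(P[:,0]>.6)&(P[:,0]<.8)&(P[:,1]>-.5)&(P[:,1]<-.15)&(P[:,2]>.03)&(P[:,2]<.5);q=P[m]
print(len(q)); 
for a in np.arange(.6,.8,.025):
    k=q[(q[:,0]>a)&(q[:,0]<a+.025)]
    if len(k):print(a.round(3),len(k),k.min(0).round(3),k.max(0).round(3))
E
```

```text
11.8 [ 0.51177676 -0.3322638   0.2323187 ] [-1.79923259e+02  1.49037398e-01 -1.71188804e+02] [ 0.     0.028 -0.043 -0.014  0.027 -0.001] 0.08740981466832178
top [[ 0.50725591 -0.33064032  0.14429735]
 [ 0.51021834 -0.32841435  0.14148221]
 [ 0.51052974 -0.33339508  0.13988787]
 [ 0.50867046 -0.32902419  0.13980387]]
[ 0.51127317 -0.33126757]
handle [ 0.52354055 -0.24793834] 0.11806678733823617
1397
0.6 140 [ 0.601 -0.287  0.03 ] [ 0.625 -0.15   0.34 ]
0.625 62 [ 0.625 -0.199  0.032] [ 0.65  -0.151  0.06 ]
0.65 326 [ 0.652 -0.368  0.056] [ 0.675 -0.15   0.152]
0.675 317 [ 0.675 -0.386  0.093] [ 0.7   -0.245  0.153]
0.7 121 [ 0.7   -0.39   0.101] [ 0.725 -0.235  0.15 ]
0.725 111 [ 0.726 -0.288  0.115] [ 0.75  -0.231  0.153]
0.75 129 [ 0.75  -0.391  0.126] [ 0.775 -0.231  0.186]
0.775 191 [ 0.775 -0.4    0.13 ] [ 0.8   -0.233  0.192]
```

View pics/s3.png

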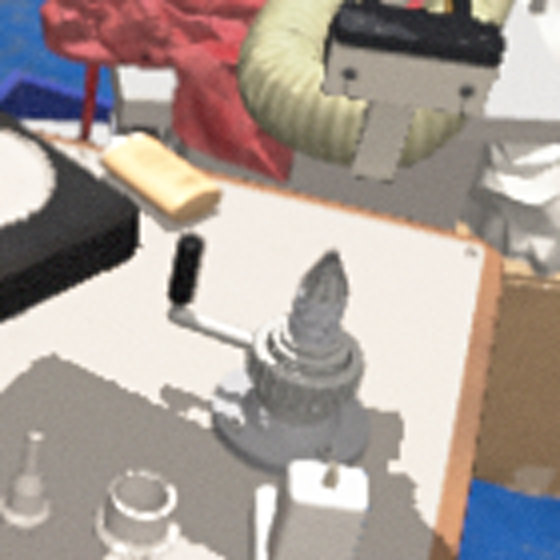

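The burr stands home: barrel centre about (0.511,-0.331), tip about 0.142. The handle is at (0.5235,-0.248) at about 0.145 rad. Next I cage the handle between the fingers, ending with the jaws along y to keep the gripper body away from the hose at x > 0.65.

```bash
python3 - <<'E'
from h import *
s=arm.get_state();p=s['eef_pos'];print(p,s['q'])
plan(p,-171.2,[.5236,-.248,.19],-188.3,8,1)
E
```

```text
[ 0.51116293 -0.33192369  0.23068395] [-2.55963279e-01  2.48986067e-01 -1.33596460e-01 -3.00414701e-04
 -1.18759022e+00  4.09576833e-01]
[[[-0.0031,0.0101,0.0051],[0,0,2.1],1],[[-0.0028,0.0103,0.0051],[0,0,2.2],1],[[-0.0024,0.0103,0.0051],[0,0,2.1],1],[[-0.002,0.0104,0.005],[0,0,2.2],1],[[-0.0016,0.0105,0.0051],[0,0,2.1],1],[[-0.0012,0.0105,0.0051],[0,0,2.1],1],[[-0.0008,0.0106,0.0051],[0,0,2.2],1],[[-0.0004,0.0106,0.0051],[0,0,2.1],1]]
end [ 0.5236 -0.248   0.19  ] -188.3
```

Emit:
{"op": "step_arm", "data": {
  "targets": [
    [[-0.0031,0.0101,0.005],[0,0,2.1],1],
    [[-0.0028,0.0103,0.005],[0,0,2.2],1],
    [[-0.0024,0.0103,0.005],[0,0,2.1],1],
    [[-0.002,0.0104,0.005],[0,0,2.2],1],
    [[-0.0016,0.0105,0.005],[0,0,2.1],1],
    [[-0.0012,0.0105,0.005],[0,0,2.1],1],
    [[-0.0008,0.0106,0.005],[0,0,2.2],1],
    [[-0.0004,0.0106,0.005],[0,0,2.1],1]
  ]
}}

```text
t: 12.65
eef_pos: [0.5227, -0.2474, 0.1885]
ee_rot: [3.141, -0.003, 2.995]
force: [0.6, -0.3, 0.1]
width: 0.0878
```

Emit:
{"op": "step_arm", "data": {
  "targets": [
    [[0,0,0.005],[0,0,0],1],
    [[0,0,0.01],[0,0,0],1],
    [[0,0,0.02],[0,0,0],1],
    [[0,0,0.015],[0,0,0],1],
    [[0,0,0.005],[0,0,0],1],
    [[0,0,0],[0,0,0],1],
    [[0,0,0],[0,0,0],1],
    [[0,0,0],[0,0,0],1]
  ]
}}

```text
t: 13.45
eef_pos: [0.5241, -0.2483, 0.1363]
ee_rot: [-3.141, 0.001, 2.997]
force: [-0.1, -0.2, 0.3]
width: 0.0876
```

```bash
python3 - <<'E'
from h import *
s=arm.get_state();print(s['t'],s['eef_pos'],np.degrees(s['ee_rot']),s['q'])
print(np.linalg.inv(T_tool(s))@[.5236,-.248,.096,1])
im,d=viewer.grab_frame('wrist');save('w7',im)
im,d=viewer.grab_frame('side');save('s4',cv2.resize(im[130:270,400:540],None,fx=4,fy=4,interpolation=2))
E
```

```text
13.45 [ 0.52411422 -0.24834914  0.13628284] [-1.79991746e+02  7.06789976e-02  1.71711428e+02] [-1.05324671e-01  2.77944291e-01 -3.25343702e-01  2.33921045e-04
 -9.66281385e-01 -3.94711183e-02]
[6.08868863e-04 2.77164598e-04 4.02820767e-02 1.00000000e+00]
```

View pics/w7.png

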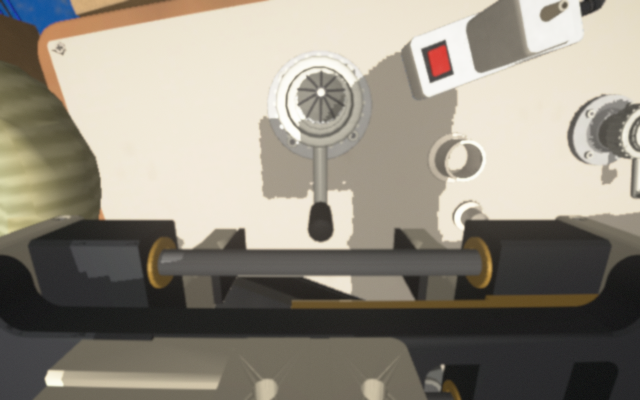

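View pics/s4.png

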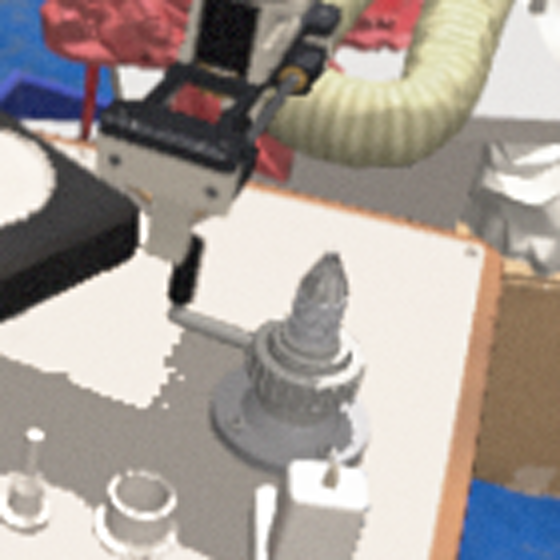

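The handle at wrist (320,225) is on the jaw midline, the bar runs straight to the collet, and the burr is upright. Lowering and narrowing the jaws around it.

Emit:
{"op": "step_arm", "data": {
  "targets": [
    [[0,0,0.008],[0,0,0],1],
    [[0,0,0.015],[0,0,0],1],
    [[0,0,0.015],[0,0,0],1],
    [[0,0,0.008],[0,0,0],1],
    [[0,0,0.002],[0,0,0],-0.45],
    [[0,0,0],[0,0,0],-0.45],
    [[0,0,0],[0,0,0],-0.45],
    [[0,0,0],[0,0,0],-0.45]
  ],
  "grip_force": 10
}}

```text
t: 14.35
eef_pos: [0.5241, -0.2482, 0.0882]
ee_rot: [-3.142, 0.001, 2.997]
force: [-0.3, 0.3, -0.2]
width: 0.0612
```

```bash
cat >> h.py <<'E'
C=np.array([.5113,-.332])
def arc(th,yaw,dths,dyaws,g):
    """th: handle-frame angle cw from +y; relative moves from ideal pose"""
    rows=[]
    pt=lambda t:C+.0851*np.array([np.sin(t),np.cos(t)])
    p=pt(th)
    for a,b in zip(dths,dyaws):
        th+=a; t=pt(th)
        Rm=(R.from_euler('z',yaw,degrees=True)*R.from_euler('x',180,degrees=True)).as_matrix()
        d=(Rm.T@np.r_[t-p,0]).round(4); rows.append([d.tolist(),[0,0,b],g]); p=p+(Rm@d)[:2]; yaw-=b
    print(str(rows).replace(' ',''));print(th,yaw,p); return th,yaw
E
python3 - <<'E'
from h import *
s=arm.get_state();print(s['eef_pos'],s['width'])
th,y=.145,-188.3
for k in range(4): th,y=arc(th,y,[.04]*8 if k<3 else [.03]*8,[3.2]*8 if k<3 else [1]*8,-.45)
E
```

```text
[ 0.52409254 -0.2481969   0.08824059] 0.06122784796990727
[[[-0.0034,-0.0001,-0.0],[0,0,3.2],-0.45],[[-0.0034,0.0,0.0],[0,0,3.2],-0.45],[[-0.0034,0.0001,0.0],[0,0,3.2],-0.45],[[-0.0034,0.0001,0.0],[0,0,3.2],-0.45],[[-0.0034,0.0001,0.0],[0,0,3.2],-0.45],[[-0.0034,0.0002,0.0],[0,0,3.2],-0.45],[[-0.0034,0.0003,0.0],[0,0,3.2],-0.45],[[-0.0034,0.0003,0.0],[0,0,3.2],-0.45]]
0.4649999999999999 -213.89999999999992 [ 0.54947838 -0.25590586]
[[[-0.0034,0.0004,0.0],[0,0,3.2],-0.45],[[-0.0034,0.0004,0.0],[0,0,3.2],-0.45],[[-0.0033,0.0004,0.0],[0,0,3.2],-0.45],[[-0.0034,0.0006,0.0],[0,0,3.2],-0.45],[[-0.0034,0.0005,0.0],[0,0,3.2],-0.45],[[-0.0033,0.0007,0.0],[0,0,3.2],-0.45],[[-0.0033,0.0007,0.0],[0,0,3.2],-0.45],[[-0.0034,0.0007,0.0],[0,0,3.2],-0.45]]
0.7850000000000001 -239.49999999999983 [ 0.57148052 -0.2718303 ]
[[[-0.0033,0.0008,0.0],[0,0,3.2],-0.45],[[-0.0033,0.0008,0.0],[0,0,3.2],-0.45],[[-0.0033,0.0009,0.0],[0,0,3.2],-0.45],[[-0.0033,0.001,0.0],[0,0,3.2],-0.45],[[-0.0032,0.001,0.0],[0,0,3.2],-0.45],[[-0.0033,0.001,0.0],[0,0,3.2],-0.45],[[-0.0032,0.0011,0.0],[0,0,3.2],-0.45],[[-0.0032,0.0012,0.0],[0,0,3.2],-0.45]]
1.1050000000000004 -265.09999999999974 [ 0.58738451 -0.29378552]
[[[-0.0024,0.0009,0.0],[0,0,1],-0.45],[[-0.0024,0.0009,0.0],[0,0,1],-0.45],[[-0.0024,0.0008,0.0],[0,0,1],-0.45],[[-0.0024,0.0009,0.0],[0,0,1],-0.45],[[-0.0024,0.0008,0.0],[0,0,1],-0.45],[[-0.0025,0.0007,0.0],[0,0,1],-0.45],[[-0.0024,0.0007,0.0],[0,0,1],-0.45],[[-0.0025,0.0007,0.0],[0,0,1],-0.45]]
1.3450000000000006 -273.09999999999974 [ 0.59419109 -0.31297686]
```

Emit:
{"op": "step_arm", "data": {
  "targets": [
    [[0,0,0],[0,0,0],-0.45],
    [[0,0,0],[0,0,0],-0.45],
    [[0,0,0],[0,0,0],-0.45],
    [[0,0,0],[0,0,0],-0.45],
    [[0,0,0],[0,0,0],-0.45],
    [[0,0,0],[0,0,0],-0.45],
    [[0,0,0],[0,0,0],-0.45],
    [[0,0,0],[0,0,0],-0.45]
  ]
}}

```text
t: 15.15
eef_pos: [0.5236, -0.2481, 0.0875]
ee_rot: [-3.142, -0.0, 2.997]
force: [1.3, 0.2, 0.1]
width: 0.0238
```

Emit:
{"op": "step_arm", "data": {
  "targets": [
    [[-0.0034,0,0],[0,0,3.2],-0.45],
    [[-0.0034,0,0],[0,0,3.2],-0.45],
    [[-0.0034,0.0001,0],[0,0,3.2],-0.45],
    [[-0.0034,0.0001,0],[0,0,3.2],-0.45],
    [[-0.0034,0.0001,0],[0,0,3.2],-0.45],
    [[-0.0034,0.0002,0],[0,0,3.2],-0.45],
    [[-0.0034,0.0003,0],[0,0,3.2],-0.45],
    [[-0.0034,0.0003,0],[0,0,3.2],-0.45]
  ]
}}

```text
t: 15.95
eef_pos: [0.5481, -0.2561, 0.0871]
ee_rot: [-3.14, -0.003, 2.547]
force: [-3.8, 0.1, 0.9]
width: 0.024
```

```bash
python3 - <<'E'
from h import *
s=arm.get_state();print(s['t'],s['eef_pos'],np.degrees(s['ee_rot']),s['force'],s['width'])
im,d=viewer.grab_frame('wrist');save('w8',im)
E
```

```text
15.95 [ 0.54812509 -0.25612947  0.08711021] [-1.79929258e+02 -1.47870652e-01  1.45952995e+02] [-3.78723194  0.11263771  0.90703819] 0.02402318726790296
```

View pics/w8.png

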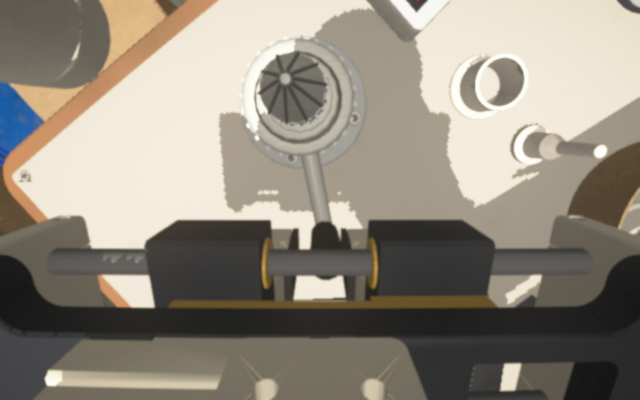

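The nut turns with about 4 N. The handle at wrist (325,245) stays between the pads, and the burr leans about 4° in the still open jaws, which is within limits. Continuing the swing.

Emit:
{"op": "step_arm", "data": {
  "targets": [
    [[-0.0034,0.0004,0],[0,0,3.2],-0.45],
    [[-0.0034,0.0004,0],[0,0,3.2],-0.45],
    [[-0.0033,0.0004,0],[0,0,3.2],-0.45],
    [[-0.0034,0.0006,0],[0,0,3.2],-0.45],
    [[-0.0034,0.0005,0],[0,0,3.2],-0.45],
    [[-0.0033,0.0007,0],[0,0,3.2],-0.45],
    [[-0.0033,0.0007,0],[0,0,3.2],-0.45],
    [[-0.0034,0.0007,0],[0,0,3.2],-0.45]
  ]
}}

```text
t: 16.8
eef_pos: [0.5703, -0.2717, 0.087]
ee_rot: [-3.14, -0.002, 2.102]
force: [-2.8, 1.4, 0.2]
width: 0.0241
```

```bash
python3 - <<'E'
from h import *
s=arm.get_state();print(s['t'],s['eef_pos'],s['q'],s['force'])
im,d=viewer.grab_frame('wrist');save('w9',im)
E
```

```text
16.8 [ 0.5702891  -0.2717313   0.08699353] [-1.36451638e-01  4.07108224e-01 -2.58009804e-01 -5.70584270e-04
 -9.08240915e-01 -9.03029133e-01] [-2.78934127  1.36464755  0.22522465]
```

View pics/w9.png

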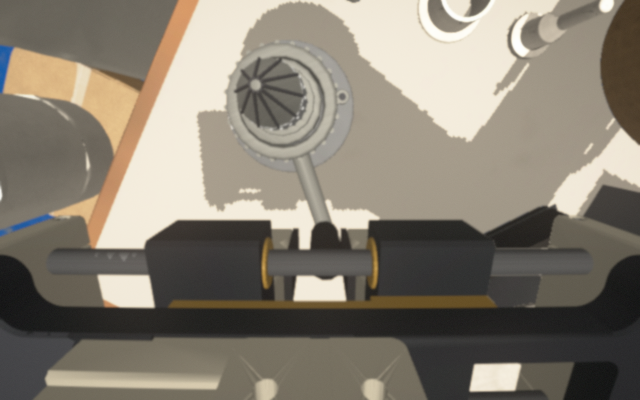

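The swing is on track and the burr is upright again (tip at (256,85), matching the perspective estimate of (259,83)).

Emit:
{"op": "step_arm", "data": {
  "targets": [
    [[-0.0033,0.0008,0],[0,0,3.2],-0.45],
    [[-0.0033,0.0008,0],[0,0,3.2],-0.45],
    [[-0.0033,0.0009,0],[0,0,3.2],-0.45],
    [[-0.0033,0.001,0],[0,0,3.2],-0.45],
    [[-0.0032,0.001,0],[0,0,3.2],-0.45],
    [[-0.0033,0.001,0],[0,0,3.2],-0.45],
    [[-0.0032,0.0011,0],[0,0,3.2],-0.45],
    [[-0.0032,0.0012,0],[0,0,3.2],-0.45]
  ]
}}

```text
t: 17.65
eef_pos: [0.5865, -0.2934, 0.087]
ee_rot: [-3.14, -0.001, 1.656]
force: [-3.5, 2.6, 1.4]
width: 0.0237
```

Emit:
{"op": "step_arm", "data": {
  "targets": [
    [[-0.0024,0.0009,0],[0,0,1],-0.45],
    [[-0.0024,0.0009,0],[0,0,1],-0.45],
    [[-0.0024,0.0008,0],[0,0,1],-0.45],
    [[-0.0024,0.0009,0],[0,0,1],-0.45],
    [[0,0,0],[0,0,0],-0.45],
    [[0,0,0],[0,0,0],-0.45],
    [[0,0,0],[0,0,0],-0.45],
    [[0,0,0],[0,0,0],-0.45]
  ]
}}

```text
t: 18.45
eef_pos: [0.5916, -0.3031, 0.0873]
ee_rot: [-3.142, -0.0, 1.587]
force: [-0.3, 5.0, -4.4]
width: 0.0243
```

Emit:
{"op": "step_arm", "data": {
  "targets": [
    [[-0.0024,0.0008,0],[0,0,0],-0.45],
    [[-0.0024,0.0007,0],[0,0,0],-0.45],
    [[0,0,0],[0,0,0],-0.45],
    [[0,0,0],[0,0,0],-0.45],
    [[0,0,0],[0,0,0],-0.45],
    [[0,0,0],[0,0,0],-0.45],
    [[0,0,0],[0,0,0],-0.45],
    [[0,0,0],[0,0,0],-0.45]
  ]
}}

```text
t: 19.25
eef_pos: [0.5929, -0.3061, 0.0873]
ee_rot: [-3.141, -0.002, 1.587]
force: [-0.3, 14.0, -1.3]
width: 0.0242
```

Emit:
{"op": "step_arm", "data": {
  "targets": [
    [[-0.0015,0.0003,0],[0,0,0],-0.45],
    [[-0.0015,0.0003,0],[0,0,0],-0.45],
    [[0,0,0],[0,0,0],-0.45],
    [[0,0,0],[0,0,0],-0.45],
    [[0,0,0],[0,0,0],-0.45],
    [[0,0,0],[0,0,0],-0.45],
    [[0,0,0],[0,0,0],-0.45],
    [[0,0,0],[0,0,0],-0.45]
  ]
}}

```text
t: 20.05
eef_pos: [0.593, -0.3077, 0.0871]
ee_rot: [-3.14, -0.004, 1.587]
force: [-2.6, 19.4, 2.4]
width: 0.0272
```

```bash
python3 - <<'E'
from h import *
s=arm.get_state();print(s['t'],s['eef_pos'],s['force'])
im,d=viewer.grab_frame('wrist');save('w10',im)
E
```

```text
20.05 [ 0.59298312 -0.30771353  0.08714995] [-2.55120194 19.37239947  2.3799504 ]
```

View pics/w10.png

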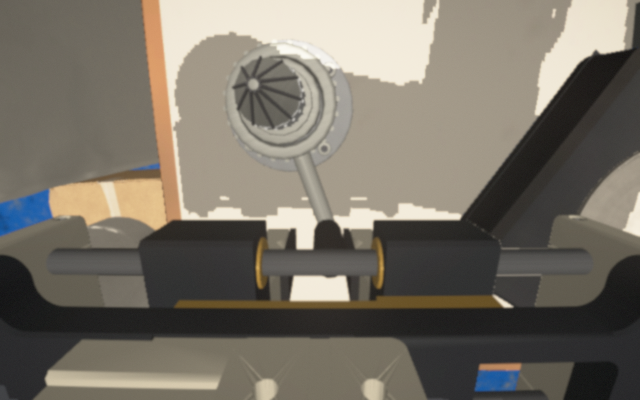

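The force rises to 19 N and the handle no longer moves, so the nut is on its stop. Backing off, opening and retreating.

Emit:
{"op": "step_arm", "data": {
  "targets": [
    [[0.0025,0,0],[0,0,0],-0.3],
    [[0.0025,0,0],[0,0,0],0.2],
    [[0,0,0],[0,0,0],1],
    [[0,0,0],[0,0,0],1],
    [[0,0,0],[0,0,0],1],
    [[0,0,0],[0,0,0],1],
    [[0,0,0],[0,0,0],1],
    [[0,0,0],[0,0,0],1]
  ]
}}

```text
t: 20.9
eef_pos: [0.5937, -0.3063, 0.0875]
ee_rot: [-3.142, 0.0, 1.586]
force: [-0.1, 0.3, 0.1]
width: 0.081
```

Emit:
{"op": "step_arm", "data": {
  "targets": [
    [[0,0,-0.01],[0,0,0],1],
    [[0,0,-0.02],[0,0,0],1],
    [[0,0,-0.03],[0,0,0],1],
    [[0,0,-0.03],[0,0,0],1],
    [[0,0,-0.03],[0,0,0],1],
    [[0,0,-0.02],[0,0,0],1],
    [[0,0,-0.01],[0,0,0],1],
    [[0,0,0],[0,0,0],1]
  ]
}}

```text
t: 21.7
eef_pos: [0.5943, -0.3063, 0.2395]
ee_rot: [3.139, 0.001, 1.587]
force: [0.1, 0.5, -1.2]
width: 0.0881
```

```bash
python3 - <<'E'
from h import *
from scipy.optimize import least_squares
s=arm.get_state();print(s['t'],s['eef_pos'],s['force'],s['width'])
im,d=viewer.grab_frame('side');save('s5',cv2.resize(im[130:270,400:540],None,fx=4,fy=4,interpolation=2))
P=cloud('side',viewer.calibration('side'),d).reshape(-1,3)
s=arm.get_state();im,d=viewer.grab_frame('wrist');save('w11',im);W=cloud('wrist',viewer.calibration('wrist'),d,s).reshape(-1,3)
for n,P in (('side',P),('wrist',W)):
    m=(np.hypot(P[:,0]-.511,P[:,1]+.332)<.03)&(P[:,2]>.08)&(P[:,2]<.18);q=P[m];print(n,'top',q[np.argsort(-q[:,2])[:3]].round(4))
    m=(np.hypot(P[:,0]-.511,P[:,1]+.332)<.02)&(P[:,2]>.083)&(P[:,2]<.11);q=P[m]
    print(least_squares(lambda p:np.hypot(*(q[:,:2]-p).T)-.015,[.511,-.332],loss='soft_l1',f_scale=.001).x)
    m=(np.hypot(P[:,0]-.591,P[:,1]+.305)<.03)&(P[:,2]>.08)&(P[:,2]<.125);q=P[m]
    if len(q)>5:
        h=least_squares(lambda p:np.hypot(*(q[:,:2]-p).T)-.009,[.591,-.305],loss='soft_l1',f_scale=.001).x;o=h-C
        print('handle',len(q),h,np.arctan2(o[0],o[1]),np.hypot(*o))
E
```

```text
21.7 [ 0.5942785  -0.30634014  0.23947268] [ 0.14081518  0.45260025 -1.19555067] 0.08805127744274739
side top [[ 0.5085 -0.3284  0.1427]
 [ 0.5068 -0.3312  0.1418]
 [ 0.5088 -0.3334  0.1411]]
[ 0.51167588 -0.33131379]
handle 95 [ 0.59139811 -0.29990996] 1.189743419451911 0.0862871818966218
wrist top [[ 0.51   -0.3315  0.143 ]
 [ 0.5117 -0.3332  0.1429]
 [ 0.5109 -0.3341  0.1428]]
[ 0.51183965 -0.33204675]
handle 318 [ 0.59150659 -0.30062772] 1.1979481858492411 0.08612384599513458
```

View pics/s5.png

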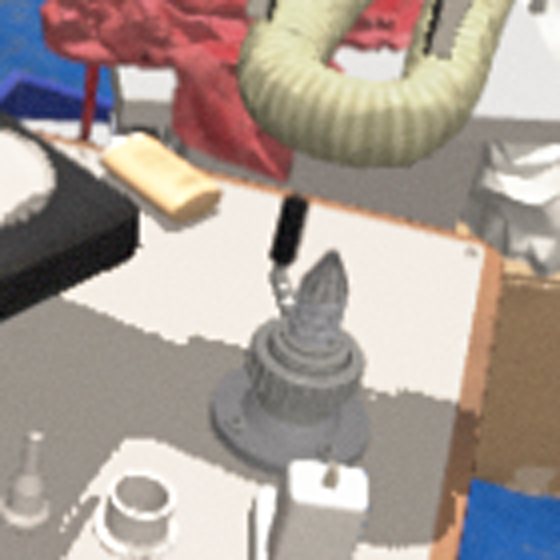

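View pics/w11.png

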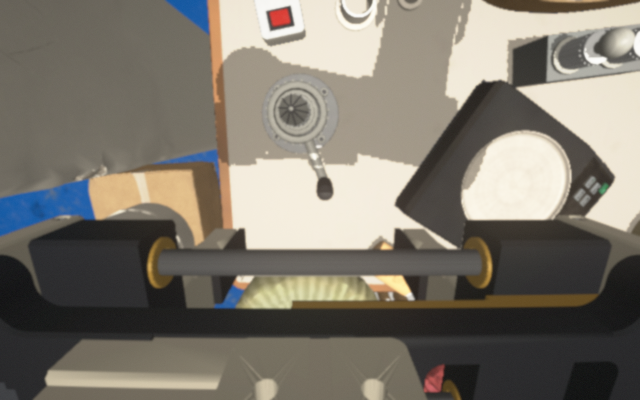

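Emit:
{"op": "step_arm", "data": {
  "targets": [
    [[0,-0.01,-0.01],[0,0,0],1],
    [[0,-0.015,-0.01],[0,0,0],1],
    [[0,-0.015,-0.01],[0,0,0],1],
    [[0,-0.01,0],[0,0,0],1],
    [[0,0,0],[0,0,0],1],
    [[0,0,0],[0,0,0],1],
    [[0,0,0],[0,0,0],1],
    [[0,0,0],[0,0,0],1]
  ]
}}

```text
t: 22.6
eef_pos: [0.5439, -0.3068, 0.267]
ee_rot: [-3.141, -0.0, 1.587]
force: [-0.6, 0.4, -0.1]
width: 0.0874
```

```bash
python3 - <<'E'
from h import *
s=arm.get_state();print(s['t'],s['eef_pos'],s['force'],s['qd'].round(3))
print(ticket.job_done())
E
```

```text
22.6 [ 0.54389731 -0.30683474  0.26699232] [-0.55884962  0.42719463 -0.09647371] [ 0.003  0.     0.003  0.001 -0.     0.   ]
the job is handed in; nothing more can be done
None
```

The cone burr is fully home in the larger bench collet, and I swung the nut handle clockwise to its stop. I handed the job in at 22.6 s; it reported no verdict.

- **Burr:** the last images put the barrel about 1 mm or less from the collet axis. The tip is at about 0.142 m, which is the height expected with the flange on the face, and the burr looks upright.
- **Nut:** the handle measured about 1.19–1.20 rad clockwise from the world y axis, assuming the fully open position lies along that axis. Depth images put it near 0.145 rad before the swing. The push force rose to 19 N at the stop and the handle stayed put.
- **Gripper:** open, at rest and clear of everything, with no contact force.

Partway through the swing the burr leaned about 4° in the still-open jaws and was upright again at the next look. No check failed; the depth readings scatter by 1–3 mm.

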